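# Function check of an emergency stop

## Task

Check the emergency stop on the test bench with your fingertips: push the big red mushroom button straight in until it latches and take the fingers off it so that it is seen to stay in, then push one of its two ribs round clockwise (seen from above) until the button springs back out, let it turn home, and finally press the green start button down and let it come up again. Push only: never grip a rib between the fingers, do not press the black button or press green while the red one is in, and leave the loose things where they lie.

Things in the scene. Friction and masses are not known exactly. Their poses are not given: they have to be found in the camera images.
- stop_top (a point): top centre of the red mushroom button, moving with it; z up along its axis, +x towards rib a, 112 mm above the worktop while out. The button is a red disc of 92 mm diameter, upper face 24 mm and underside 40 mm below this point. In its middle a cone, 47 mm wide at the disc and 20 mm wide at its flat top (this point), the place to press
- rib_a (a point): top of one of the two red ribs that stand upright on the disc, in one line through its centre; the point is 29 mm from the button's axis at mid rib, 108 mm above the worktop while out. The rib runs radially from 14 to 44 mm from the axis, is 12 mm thick and 20 mm high above the disc; its sides are upright. White arrows on the disc point clockwise. x axis along the ribs
- rib_b (a point): the same point on the other, equal rib, opposite rib a; either may be pushed
- stop_push (a joint): how far the red button is pushed in, m: 0 out, 0.0095 at its stop; pushed past about 0.0083 (5 to 6 N at the centre, untwisted) it latches and stays at about 0.008 when let go. Only twisting releases it; a spring of 2 to 5 N then lifts it back to 0, disc and ribs rising 8 mm
- stop_twist (a joint): turn of the red button about its vertical axis, rad: 0 at rest, growing clockwise seen from above, stop at 1.05. A light spring (0.012 N m at rest, 0.05 N m at the stop: 1 to 2 N at a rib) turns it back to 0 when let go. The latch lets go at about 0.4 to 0.5
- start_button_top (a point): top centre of the green push button, 32 mm diameter, 63 mm above the worktop; it stands 6 mm proud of its 48 mm aluminium collar, on a white and grey box 70x70x45 mm screwed to the worktop. Pressed straight down; z up
- start_button (a joint): how far the green button is pressed, m: 0 out, 0.006 at its stop, counts as pressed from 0.004; spring of 1.5 to 5 N returns it
- black_button_top (a point): top centre of a black push button, same size and box as the green one, to be left alone; the two boxes may stand in either order
- black_button (a joint): how far the black button is pressed, m: 0 out, 0.006 at its stop
- stop_station: the yellow and grey box below the red button, 116x116x56 mm, screwed to the worktop; origin under its centre, sides parallel to its x and y axes; a cable gland stands out 23 mm from its +x side. Untwisted, rib a points along its +x
- ipa_bottle: white squeeze bottle with a red nozzle, 47 mm wide, 134 mm tall, standing upright; origin under its base; to be left where it is
- pen_1: blue and white marker pen, 17x135x16 mm, lying; origin under its middle; to be left where it is
- solder_spool: spool with blue flanges, 58 mm across, 36 mm high, standing on a flange; origin under its centre; to be left where it is
- controller_0: black panel controller box, 87x48x48 mm; origin under its centre; to be left where it is

How it is judged:
By the outcome, as a careful person would: the job done as asked, in the order asked, and still so for the second after the job is handed in, with the robot touching nothing.
It also fails if it takes over 51 s, if anything falls off the work surface, if the arm or the gripper's body presses on something with over 40 N, if the wrist force passes 120 N, or if a joint passes its speed limit or range.

## Robot

A 6-joint arm with a two-finger parallel gripper is mounted at the origin on a cart in front of the work surface, level with it; the furniture and walls round the work are solid. World frame = base frame: x ahead of the robot, y to its left, z up, the work surface at z = 0. Lengths are in mm, angles in rad, forces in N, time in s.
With the tool pointing down it reaches from about 350 to 975 mm from the base axis. Payload 4.9 kg.
Tool frame: the origin (TCP) lies at the very end of the fingers, on their centre line; the grasp point (between the pads) lies 19 mm behind it; y points along the fingers, x is the direction in which the jaws open and shut, and the axes are right-handed (so a half turn about y gives the same grasp; the last joint's range is limited). The gripper opens to 85 mm and grips with 20 to 120 N. Pads are 22 mm wide; open, the fingers measure 114 mm over their backs; the gripper's body (76 mm by 85 mm) begins 54 mm behind the grasp point. The pads swing forward as they close: fully open they stand 13 mm farther back than shut.
Start: joints at [1.138, 0.053, 1.613, -0, 1.476, -0.119], TCP at [192.912, 594.463, 231.304] pointing down, gripper open.
Joint ranges: [-3.01, 3.01], [-1.01, 2.22], [0.06, 2.58], [-1.02, 4.17], [0.09, 2.62], [-3.14, 3.14]. Speed limits (rad/s): [2.57, 2.57, 3.14, 3.14, 3.14, 3.14].

## Interface

Orientations are given as a unit quaternion [x, y, z, w].
In Python, from bench import manip gives the robot as it stands.
- The arm moves only by the shell command python3 -m inch 'ROWS' [OPENING] [FORCE]. ROWS is JSON, a list that holds one entry, the list of rows, each a list of 6 numbers: the shift along the tool's x, y, z each as a share of 0.4 m, from -1 to 1, then the turn, a rotation vector about the tool's x, y, z each as a share of 360 degrees, from -1 to 1. A call has 1 to 12 rows; each row shifts and turns the commanded pose from where the row before left it, along the tool's axes as they then stand; what a row does not reach is not made up. A row lasts 1/8 s, in which the tool goes at most 62.5 mm and 10.7 degrees, less where a joint would pass 70% of its speed; a pose out of reach is approached as far as the arm can. A call with a number of a shift or a turn outside -1 to 1 is refused whole. A call with a gripper value outside its range is refused whole. OPENING is the gripper's target within -1 to 1 (fully open at 1, half-way at 0, shut at -1), set as the call begins (- or left out, the last holds). The fingers move at their own pace and stop on an object; FORCE is the grip in N (left out, the last holds). Time passes only in rows, so rows that do not move let the fingers close. It gives the time, the measured TCP pose, the force and the opening at its end, in the units of the state.
- manip.get_obs(): the state, without advancing time (a new reading comes with each control period).
- manip.camera(name): name is "side" or "top" or "wrist"; returns a dict with "pixels" (384x512x3 uint8, blue, green, red), "range_z" (384x512 float32, mm along the optical axis (not along the pixel's ray), 0 where there is no reading), "fx", "fy", "cx", "cy" (pixels), "position" and "rotation" of the camera in the world. Camera axes: x right, y down, z forward; pixel columns grow to the right and rows downward; lengths in mm; the calibration is good to about 2 mm. A picture is of the moment at which its call begins.
- manip.close_job(): hands the job in, once; it reports no verdict.
The state is a dict: "time": time; "joint_pos": joint angles; "dq": joint speeds; "effort": joint torques, N m; "position": TCP position; "orientation": TCP orientation; "wrist_force": force on the tool from outside, world axes, zero at the start; "wrist_torque": the same for the moment, N m; "opening": finger opening in mm.
Only numpy, scipy, OpenCV 4.12 (cv2) and the standard library are available. Lean on these libraries where they do the work, as an engineer would, in place of code of your own. Each camera call takes 0.05 s, during which the arm holds its last target.

## Working session

There is one attempt and no reset: what is moved stays moved. The work goes in short steps, Python scripts to look and compute and a shell command to move; the robot and the scene stay as the last step left them, time stands still between calls to the robot, and variables do not carry over. Pictures are saved under pics/ and viewed, and the job is handed in when it is done.

```bash
ls; mkdir -p pics; python3 - <<'E'
from bench import manip
import cv2
o=manip.get_obs(); print(o)
for n in ("top","side","wrist"):
    c=manip.camera(n); cv2.imwrite(f"pics/{n}0.png",c["pixels"]); print(n,c["fx"],c["fy"],c["cx"],c["cy"],c["position"],c["rotation"])
    import numpy as np; np.savez(f"{n}0.npz",**c)
E
```

```text
pics
{'time': 0.0, 'joint_pos': array([ 1.13801212e+00,  5.33560996e-02,  1.61428185e+00, -2.12999570e-05,
        1.47596636e+00, -1.18992367e-01]), 'dq': array([ 0.00101866,  0.00066688, -0.00138731, -0.00013791,  0.00031199,
        0.00276214]), 'effort': array([ 4.78636084e-04, -3.93655729e+01, -3.70189083e+01, -1.59511819e-04,
        6.89987792e-03, -1.56585077e-05]), 'position': array([192.66063885, 593.92405248, 230.07072989]), 'orientation': array([ 0.57233777,  0.41511517, -0.41634963, -0.57163088]), 'wrist_force': array([-0.37412287,  0.42878235,  0.44900537]), 'wrist_torque': array([-0.00433792, -0.0284469 , -0.00792235]), 'opening': 85.53992187324315}
top 384.219157551789 384.219157551789 255.52523186276213 190.75608304361018 [ 483.46428844 -130.64338798 1165.06883294] [ 0.71302515 -0.69937881  0.03714168 -0.03293804]
side 497.4140423474164 497.4140423474164 261.2895674718086 177.45426676585507 [ 366.82504045  633.40150168 1347.68858558] [-0.14829925  0.94931336 -0.27463421  0.03724951]
wrist 277.41258842561984 277.41258842561984 254.14202917837358 191.69770762039576 [131.27978886 615.31426842 373.51828884] [0.80191699 0.58308323 0.0760941  0.10560672]
```

View pics/top0.png

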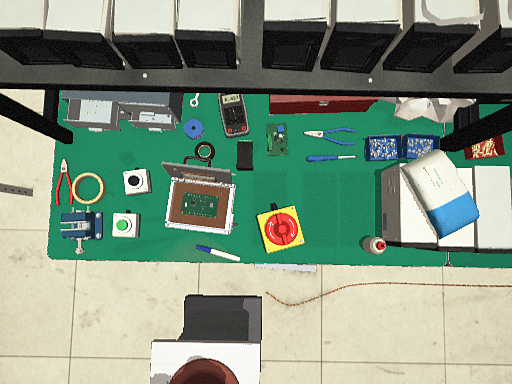

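View pics/side0.png

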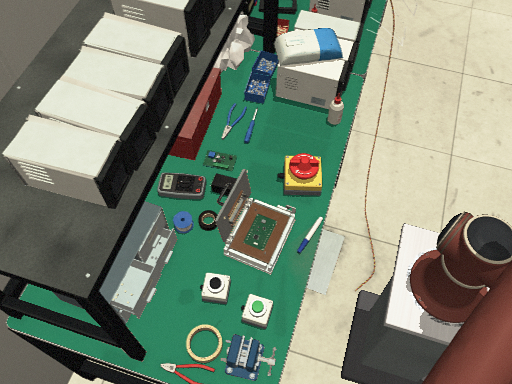

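View pics/wrist0.png

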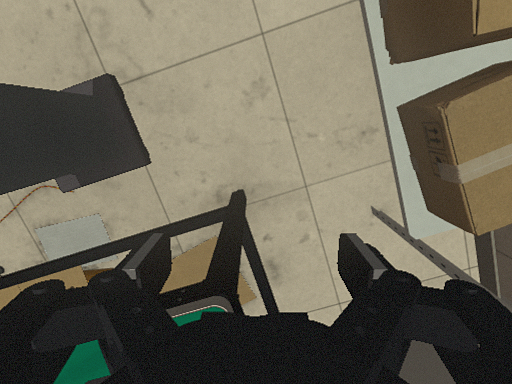

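```bash
cat > h.py <<'E'
import numpy as np, cv2
from scipy.spatial.transform import Rotation as R
def cloud(c):
    z=c["range_z"].astype(float); v,u=np.mgrid[:384,:512]
    P=np.stack([(u-c["cx"])/c["fx"]*z,(v-c["cy"])/c["fy"]*z,z],-1)
    W=P@R.from_quat(c["rotation"]).as_matrix().T+c["position"]
    W[z==0]=np.nan
    return W
def load(n): return dict(np.load(n))
E
python3 - <<'E'
from h import *
np.set_printoptions(precision=1,suppress=True)
for n,pts in (("top",dict(stop=(282,229),green=(122,225),black=(135,181),bottle=(376,243),pen=(217,253),spool=(193,128),ctrl=(245,155),lid=(195,175),vise=(80,225))),("side",dict(stop=(303,167),green=(258,307),black=(215,283),lid=(235,205),vise=(245,355)))):
    c=load(n+"0.npz"); W=cloud(c); print(n, R.from_quat(c["rotation"]).as_matrix())
    for k,(u,v) in pts.items(): print(k,W[v,u], np.nanmax(W[v-20:v+20,u-20:u+20,2]))
    p=c["pixels"][...,:].astype(int); b,g,r=p[...,0],p[...,1],p[...,2]
    red=(r>140)&(g<70)&(b<80)
    u0,v0=pts["stop"]; m=np.zeros_like(red); m[v0-25:v0+26,u0-28:u0+28]=1
    for lo,hi in((85,92),(104,116),(110,116)):
        q=red&m&(W[...,2]>lo)&(W[...,2]<hi); print("red",lo,q.sum(),W[q].mean(0),W[q].min(0),W[q].max(0))
    u0,v0=pts["green"]; m[:]=0; m[v0-15:v0+16,u0-15:u0+16]=1
    q=m&(g>120)&(r<90); print("green",q.sum(),np.nanmean(W[q],0), W[q].min(0),W[q].max(0))
    u0,v0=pts["black"]; m[:]=0; m[v0-15:v0+16,u0-15:u0+16]=1
    q=m&(g<60)&(r<60)&(W[...,2]>55); print("black",q.sum(),np.nanmean(W[q],0))
    u0,v0=pts["stop"]
    cv2.imwrite(f"pics/{n}_stop.png",cv2.resize(c["pixels"][v0-35:v0+35,u0-40:u0+40],None,fx=8,fy=8,interpolation=cv2.INTER_CUBIC))
E
```

```text
top [[ 0.  -1.   0.1]
 [-1.  -0.  -0. ]
 [ 0.  -0.1 -1. ]]
stop [ 484.8 -209.9  114.9] 118.64779921115087
green [487.6 240.2  69.9] 74.05773453376264
black [614.1 210.6  67. ] 73.97823992330495
bottle [ 451.1 -473.3   91.3] 140.36250631941562
pen [410.8 -26.1  16.4] 47.603363403754656
spool [787.4  58.6  12.4] 120.51427777276149
ctrl [ 699.6 -103.2   49.8] 207.78028247769612
lid [628.4  31.7 114.6] 208.49489316497238
vise [485.3 364.4  57.3] 100.88425951928843
red 85 209 [ 484.7 -209.5   89.3] [ 443.2 -254.1   85.1] [ 529.4 -164.4   92. ]
red 104 115 [ 486.  -209.3  109.6] [ 444.2 -224.5  104.5] [ 528.4 -193.4  115.8]
red 110 49 [ 486.8 -210.3  112.2] [ 447.2 -224.3  110.2] [ 525.6 -196.1  115.8]
green 374 [484.4 274.7  12. ] [nan nan nan] [nan nan nan]
black 84 [615.6 215.2  69.1]
side [[-1.  -0.3  0.2]
 [-0.3  0.8 -0.5]
 [ 0.  -0.5 -0.8]]
stop [ 483.1 -193.2   99.8] 116.86576162010306
green [484.4 245.4  68.1] 72.48785561862155
black [614.7 217.2  64.1] 73.42939831726744
lid [621.6  24.  160.4] 209.02389726415186
vise [479.6 366.9  50.9] 99.36433923098662
red 85 195 [ 483.2 -201.2   88.4] [ 441.9 -254.1   85.2] [ 528.  -165.1   92. ]
red 104 100 [ 481.3 -208.8  109.5] [ 446.5 -224.6  104. ] [ 523.6 -193.4  115.5]
red 110 43 [ 479.9 -210.5  112.3] [ 446.5 -221.1  110. ] [ 507.5 -195.6  115.5]
green 266 [489.3 207.    8.1] [nan nan nan] [nan nan nan]
black 92 [615.2 217.7  66.4]
```

View pics/top_stop.png

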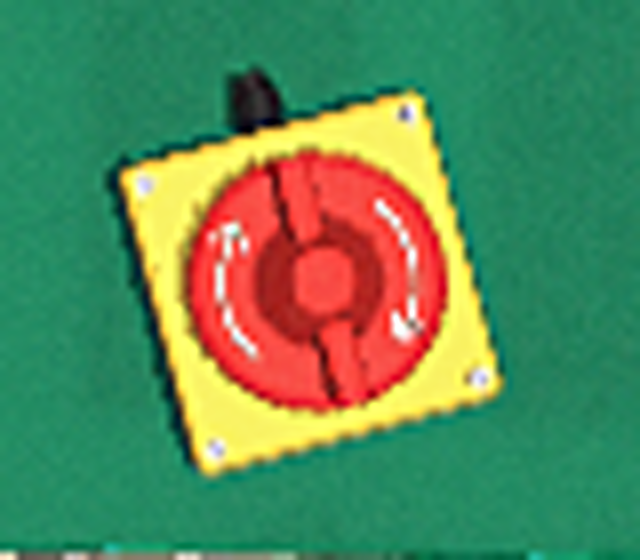

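```bash
python3 - <<'E'
from h import *
np.set_printoptions(precision=1,suppress=True)
from scipy.optimize import minimize
o=np.array([0.57233777,0.41511517,-0.41634963,-0.57163088]); print(R.from_quat(o).as_matrix())
for n,(u0,v0),(gu,gv) in (("top",(282,229),(122,225)),("side",(303,167),(258,307))):
    c=load(n+"0.npz"); W=cloud(c)
    b,g,r=[c["pixels"][...,i].astype(int) for i in range(3)]
    m=np.zeros(b.shape,bool); m[v0-25:v0+26,u0-28:u0+28]=1
    q=m&(W[...,2]>82)&(W[...,2]<93)
    d=W[q]; (cx,cy),rad=cv2.minEnclosingCircle(d[:,:2].astype(np.float32)); print(n,"disc",cx,cy,rad)
    q=m&(W[...,2]>101); d=W[q][:,:2]; e=d-[cx,cy]; rr=np.hypot(*e.T); s=(rr>22)&(rr<47)
    ev=np.linalg.eigh(e[s].T@e[s]); print("rib angle",np.degrees(np.arctan2(*ev[1][::-1,1])),"mean ctr",d[s&(e[:,0]>0)].mean(0),d[s&(e[:,0]<0)].mean(0),"cone",d[rr<12].mean(0))
    # box yellow
    q=m&(W[...,2]>50)&(W[...,2]<64); 
    m[:]=0; m[v0-40:v0+41,u0-45:u0+45]=1
    q=m&(r>150)&(g>120)&(b<80)&(W[...,2]>50)&(W[...,2]<66); d=W[q]; print("box",cv2.minAreaRect(d[:,:2].astype(np.float32)),d[:,2].mean())
    m[:]=0; m[gv-12:gv+13,gu-12:gu+13]=1
    q=m&(g>r+50)&(g>b+40)&(W[...,2]>58); print("green",q.sum(),W[q].mean(0),cv2.minEnclosingCircle(W[q][:,:2].astype(np.float32)))
E
```

```text
[[ 0.3 -0.  -1. ]
 [ 1.  -0.   0.3]
 [-0.  -1.   0. ]]
top disc 486.2326965332031 -209.7926788330078 45.714908599853516
rib angle -164.10930495589795 mean ctr [ 518.  -200.4] [ 454.8 -218.3] cone [ 486.2 -209.9]
box ((485.97735595703125, -209.820556640625), (113.17399597167969, 112.76486206054688), 16.176549911499023) 56.57075269232741
green 93 [488.6 243.   68.8] ((486.6842956542969, 242.31813049316406), 16.38694953918457)
side disc 485.5029602050781 -208.29864501953125 47.701438903808594
rib angle -164.19932073249024 mean ctr [ 516.5 -200.4] [ 453.4 -218. ] cone [ 485.6 -206.9]
box ((485.0878601074219, -207.88075256347656), (109.01996612548828, 111.29277801513672), 16.76327133178711) 55.35486177316191
green 99 [487.9 242.8  66. ] ((487.61181640625, 242.9521942138672), 15.871379852294922)
```

```bash
python3 -m inch '[[[-0.084,0,-0.066,0,0,0],[-0.084,0,-0.066,0,0,0],[-0.084,0,-0.066,0,0,0],[-0.084,0,-0.066,0,0,0],[-0.084,0,-0.066,0,0,0],[-0.084,0,-0.066,0,0,0],[-0.084,0,-0.066,0,0,0],[-0.084,0,-0.066,0,0,0],[-0.084,0,-0.066,0,0,0],[-0.084,0,-0.066,0,0,0]]]' -1 30; cat > st.py <<'E'
from h import *
from bench import manip
import sys
np.set_printoptions(precision=2,suppress=True)
o=manip.get_obs(); M=R.from_quat(o["orientation"]).as_matrix()
print(o["time"],o["position"],"xang",np.degrees(np.arctan2(M[1,0],M[0,0])),"ydir",M[:,1],"F",o["wrist_force"],"open",o["opening"],o["joint_pos"])
if len(sys.argv)>3:
    t=np.array(list(map(float,sys.argv[1:4]))); print("shares to target",(M.T@(t-o["position"]))/400)
E
python3 st.py 485.8 -209 150
```

```text
time: 1.4
position: [340.4, 192.1, 231.1]
orientation: [0.572, 0.416, -0.416, -0.572]
wrist_force: [1.0, 0.2, -0.2]
opening: 0.3
1.4 [340.4  192.06 231.12] xang 72.04068941364953 ydir [ 0.  0. -1.] F [ 0.99  0.22 -0.21] open 0.3466094733631464 [ 0.32 -0.56  2.12 -0.    1.58 -0.93]
shares to target [-0.84  0.2  -0.65]
```

```bash
python3 -m inch '[[[-0.084,0,-0.065,0,0,0],[-0.084,0,-0.065,0,0,0],[-0.084,0,-0.065,0,0,0],[-0.084,0,-0.065,0,0,0],[-0.084,0,-0.065,0,0,0],[-0.084,0,-0.065,0,0,0],[-0.084,0,-0.065,0,0,0],[-0.084,0,-0.065,0,0,0],[0,0,0,0,-0.024,0],[0,0,0,0,-0.024,0],[0,0,0,0,-0.024,0],[0,0,0,0,-0.023,0]]]'
python3 st.py 485.8 -209 150
```

```text
time: 2.9
position: [455.0, -126.5, 230.9]
orientation: [-0.423, -0.566, 0.567, 0.423]
wrist_force: [0.3, -0.2, -0.6]
opening: 0.1
2.9 [ 454.95 -126.45  230.91] xang 106.48969932859704 ydir [-0.  0. -1.] F [ 0.28 -0.15 -0.57] open 0.06972836545215892 [-0.43 -0.33  1.96  0.    1.51 -2.29]
shares to target [-0.22  0.2  -0.02]
```

```bash
python3 -m inch '[[[-0.07,0.04,-0.005,0,0,0],[-0.07,0.04,-0.005,0,0,0],[-0.08,0.05,-0.01,0,0,0],[0,0.07,0,0,0,0],[0,0,0,0,0,0],[0,0,0,0,0,0]]]'
python3 st.py 485.8 -209 116; python3 - <<'E'
from h import *
from bench import manip
for n in ("wrist","top","side"):
    c=manip.camera(n); cv2.imwrite(f"pics/{n}1.png",c["pixels"]); np.savez(n+"1.npz",**c)
E
```

```text
time: 3.65
position: [487.7, -208.7, 152.1]
orientation: [0.425, 0.566, -0.566, -0.424]
wrist_force: [-0.0, 0.3, -0.3]
opening: -0.3
3.65 [ 487.67 -208.72  152.08] xang 106.2349167106651 ydir [ 0. -0. -1.] F [-0.03  0.26 -0.28] open -0.34015496768913933 [-0.54 -0.11  1.91  0.    1.34 -2.4 ]
shares to target [0.   0.09 0.  ]
```

View pics/wrist1.png

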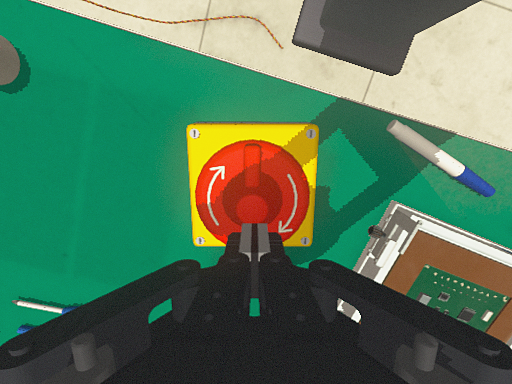

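View pics/side1.png

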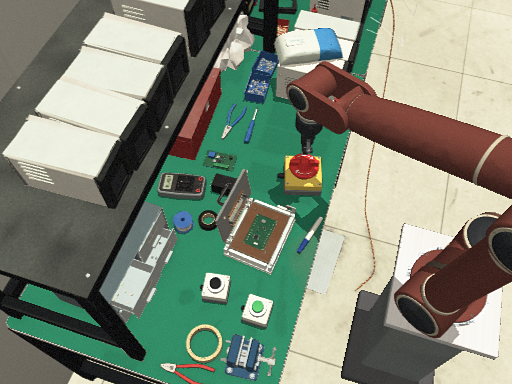

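```bash
python3 -m inch '[[[0,0.05,0.003,0,0,0],[0,0.042,0.002,0,0,0],[0,0.005,0,0,0,0],[0,0.005,0,0,0,0],[0,0.005,0,0,0,0],[0,0.005,0,0,0,0],[0,0,0,0,0,0]]]'; python3 st.py 485.8 -209 103
```

```text
time: 4.68
position: [485.6, -209.4, 106.9]
orientation: [-0.424, -0.566, 0.566, 0.424]
wrist_force: [-2.2, 0.6, 4.2]
opening: -0.4
4.675 [ 485.56 -209.36  106.93] xang 106.22226742193013 ydir [-0. -0. -1.] F [-2.23  0.64  4.16] open -0.4012382858132405 [-0.55 -0.07  1.95 -0.    1.26 -2.4 ]
shares to target [ 0.    0.01 -0.  ]
```

```bash
python3 -m inch '[[[0,0.005,0,0,0,0],[0,0.004,0,0,0,0],[0,0.003,0,0,0,0],[0,0,0,0,0,0]]]'; python3 st.py 485.8 -209 103
```

```text
time: 5.18
position: [485.9, -209.5, 102.5]
orientation: [0.425, 0.566, -0.566, -0.424]
wrist_force: [-2.5, 1.0, 6.7]
opening: -0.0
5.175 [ 485.87 -209.5   102.49] xang 106.22011610465914 ydir [ 0. -0. -1.] F [-2.49  0.97  6.7 ] open -0.035661836099247286 [-0.55 -0.06  1.95  0.    1.25 -2.4 ]
shares to target [ 0. -0. -0.]
```

```bash
python3 -m inch '[[[0,0.003,0,0,0,0],[0,0,0,0,0,0]]]'; python3 st.py
```

```text
time: 5.42
position: [486.2, -209.7, 102.4]
orientation: [0.425, 0.566, -0.565, -0.424]
wrist_force: [-4.5, 3.5, 11.7]
opening: -0.2
5.425 [ 486.2  -209.66  102.4 ] xang 106.22180385121541 ydir [ 0. -0. -1.] F [-4.47  3.48 11.74] open -0.19224218410488786 [-0.55 -0.06  1.95  0.    1.25 -2.4 ]
```

Force rises without travel, so it is at the stop. Lift off straight and look.

```bash
python3 -m inch '[[[0,-0.01,0,0,0,0],[0,-0.02,0,0,0,0],[0,-0.05,0,0,0,0],[0,-0.05,0,0,0,0],[0,-0.02,0,0,0,0],[0,0,0,0,0,0],[0,0,0,0,0,0]]]'; python3 st.py; python3 - <<'E'
from h import *
from bench import manip
cs={n:manip.camera(n) for n in("wrist","side")}
for n,c in cs.items(): cv2.imwrite(f"pics/{n}2.png",c["pixels"]); np.savez(n+"2.npz",**c)
for f in("side0","side1","side2","wrist1","wrist2"):
    c=load(f+".npz"); W=cloud(c); p=c["pixels"].astype(int); d=np.hypot(W[...,0]-485.8,W[...,1]+209)
    red=(p[...,2]>110)&(p[...,1]<75)&(p[...,0]<80)
    q=red&(d>26)&(d<44)&(W[...,2]>65)&(W[...,2]<120); z=W[q][:,2]; print(f,q.sum(),np.percentile(z,[20,40,50,90,97]))
E
```

```text
time: 6.3
position: [485.1, -209.1, 159.8]
orientation: [-0.424, -0.566, 0.566, 0.425]
wrist_force: [-0.4, 0.4, -0.5]
opening: -0.1
6.3 [ 485.14 -209.08  159.85] xang 106.21981623774913 ydir [-0.  0. -1.] F [-0.4   0.35 -0.51] open -0.1415304865967087 [-0.55 -0.12  1.91  0.    1.36 -2.4 ]
side0 264 [ 84.61238292  86.8170892   87.94375101  99.00552707 108.56229897]
side1 294 [ 84.88584449  87.21303653  88.09672201 105.0396722  108.28413385]
side2 289 [ 76.79565901  79.011349    80.00363321  94.99755396 101.05812362]
wrist1 4530 [ 87.95736631  88.46582088  88.67797154  90.93365978 108.83619829]
wrist2 4022 [ 80.13169679  80.61318372  80.81991034  82.63546986 100.94239886]
```

View pics/wrist2.png

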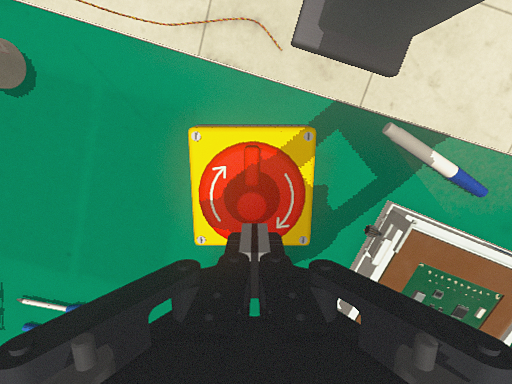

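```bash
python3 -m inch '[[[0.04,0,-0.05,0,0,0],[0.034,0,-0.04,0,0,0],[0,0.05,0,0,0,0],[0,0.05,0,0,0,0],[0,0.04,0,0,0,0],[0,0.026,0,0,0,0],[0,0,0,0,0,0]]]'; python3 st.py 512.4 -171.2 93; python3 - <<'E'
from h import *
from bench import manip
c=manip.camera("wrist"); cv2.imwrite("pics/wrist3.png",c["pixels"])
E
```

```text
time: 7.28
position: [511.0, -170.8, 92.7]
orientation: [-0.424, -0.565, 0.566, 0.425]
wrist_force: [0.3, -0.6, 0.0]
opening: 0.1
7.275 [ 510.96 -170.78   92.73] xang 106.19403822508245 ydir [-0.  0. -1.] F [ 0.25 -0.59  0.02] open 0.0980368496864744 [-0.46 -0.02  1.93 -0.    1.24 -2.31]
shares to target [-0. -0. -0.]
```

View pics/wrist3.png

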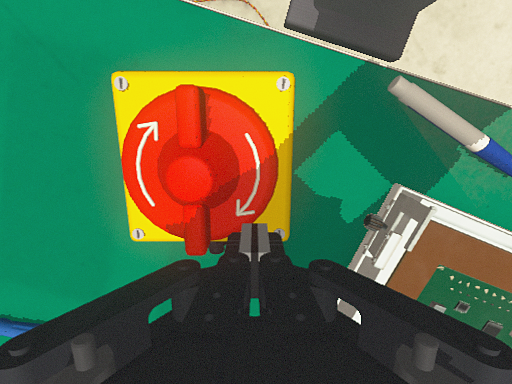

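```bash
python3 -m inch '[[[-0.01,0,0,0,0,0],[-0.01,0,0,0,0,0],[0,0,0,0,0,0]]]'; python3 st.py;  python3 -m inch '[[[-0.005,0,0,0,0,0],[-0.005,0,0,0,0,0],[0,0,0,0,0,0]]]'; python3 st.py 485.8 -209 93; python3 - <<'E'
from h import *
from bench import manip
c=manip.camera("wrist"); cv2.imwrite("pics/wrist4.png",c["pixels"])
E
```

```text
time: 7.7
position: [514.5, -179.1, 94.7]
orientation: [0.425, 0.566, -0.565, -0.424]
wrist_force: [0.6, 0.6, -0.7]
opening: -0.0
7.7 [ 514.5  -179.08   94.74] xang 106.19696200747772 ydir [ 0. -0. -1.] F [ 0.59  0.58 -0.72] open -0.029216787423838743 [-0.47 -0.01  1.92 -0.    1.24 -2.33]
time: 8.07
position: [515.2, -182.5, 94.1]
orientation: [0.425, 0.566, -0.565, -0.425]
wrist_force: [-0.3, -0.0, 0.2]
opening: 0.1
8.075 [ 515.2  -182.48   94.1 ] xang 106.20963246221073 ydir [ 0.  0. -1.] F [-0.32 -0.01  0.21] open 0.058657529905778966 [-0.48 -0.01  1.91  0.    1.24 -2.33]
shares to target [-0.04  0.    0.09]
```

View pics/wrist4.png

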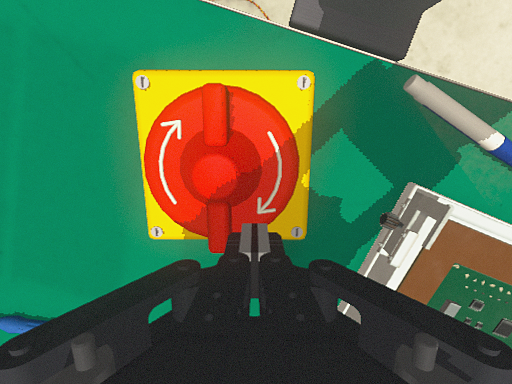

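```bash
python3 -m inch '[[[-0.007,0,0,0,0,0],[-0.0115,0,-0.004,0,0.02,0],[-0.0115,0,-0.004,0,0.02,0],[-0.0115,0,-0.004,0,0.02,0],[0,0,0,0,0,0]]]'; python3 st.py 485.8 -209 93; python3 - <<'E'
from h import *
from bench import manip
c=manip.camera("wrist"); cv2.imwrite("pics/wrist5.png",c["pixels"])
E
```

```text
time: 8.75
position: [523.0, -198.0, 94.2]
orientation: [0.523, 0.476, -0.476, -0.523]
wrist_force: [0.1, 0.3, -0.1]
opening: -0.1
8.75 [ 523.01 -198.05   94.18] xang 84.69280520830795 ydir [ 0. -0. -1.] F [ 0.11  0.31 -0.06] open -0.09536510710690237 [-0.5   0.02  1.88  0.    1.24 -1.97]
shares to target [-0.04  0.    0.09]
```

View pics/wrist5.png

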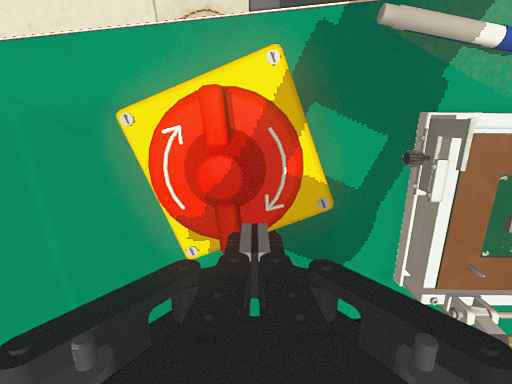

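```bash
python3 -m inch '[[[-0.0115,0,-0.004,0,0.02,0],[-0.0115,0,-0.004,0,0.02,0],[0,0,0,0,0,0]]]'; python3 st.py 485.8 -209 93; cat > look.py <<'E'
from h import *
from bench import manip
import sys
np.set_printoptions(precision=1,suppress=True)
c=manip.camera("wrist"); cv2.imwrite(f"pics/{sys.argv[1]}.png",c["pixels"])
W=cloud(c); p=c["pixels"].astype(int); e=W[...,:2]-[485.8,-209]; d=np.hypot(*np.moveaxis(e,-1,0))
red=(p[...,2]>100)&(p[...,1]<75)&(p[...,0]<80)
q=red&(d>26)&(d<44)&(W[...,2]>65)&(W[...,2]<120); z=W[q][:,2]; m=np.median(z); print("disc z",m)
q=red&(d>24)&(d<44)&(W[...,2]>m+14)&(W[...,2]<m+26)&(e[...,0]<0)
v=e[q].mean(0); print("rib b n",q.sum(),"rib twist deg cw",16-np.degrees(np.arctan2(-v[1],-v[0])))
E
python3 look.py wrist6
```

```text
time: 9.18
position: [525.0, -207.7, 95.0]
orientation: [0.578, 0.408, -0.407, -0.578]
wrist_force: [-0.6, -0.2, 3.3]
opening: -0.2
9.175 [ 524.97 -207.68   94.97] xang 70.36977669273115 ydir [ 0. -0. -1.] F [-0.6  -0.23  3.29] open -0.21425934408476263 [-0.51  0.03  1.87  0.    1.24 -1.74]
shares to target [-0.04  0.    0.09]
disc z 82.24149715614053
rib b n 1089 rib twist deg cw 28.309583594034365
```

View pics/wrist6.png

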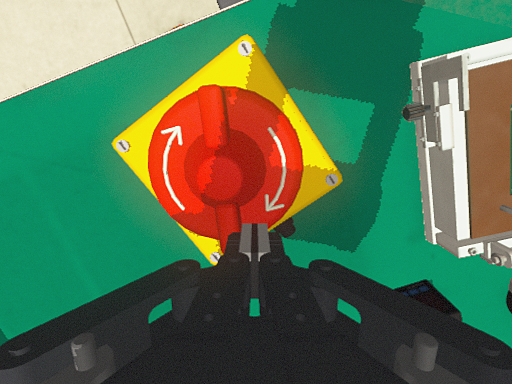

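```bash
python3 -m inch '[[[0,0,0,0,0,0],[0,0,0,0,0,0]]]'; python3 look.py wrist7
```

```text
time: 9.48
position: [524.9, -207.4, 94.5]
orientation: [0.579, 0.407, -0.407, -0.578]
wrist_force: [0.9, 0.9, 3.5]
opening: -0.0
disc z 81.68525490438938
rib b n 1080 rib twist deg cw 28.034942272270285
```

```bash
python3 -m inch '[[[-0.006,-0.002,-0.002,0,0.01,0],[0,-0.005,0,0,0,0],[0,-0.005,0,0,0,0],[0,0,0,0,0,0]]]'; python3 st.py; python3 look.py wrist8
```

```text
time: 10.02
position: [524.7, -210.0, 99.2]
orientation: [0.591, 0.389, -0.388, -0.591]
wrist_force: [1.5, 1.0, 1.5]
opening: -0.0
10.025 [ 524.72 -209.96   99.16] xang 66.66219797274815 ydir [ 0. -0. -1.] F [1.53 0.97 1.47] open -0.0026580993250513107 [-0.51  0.03  1.87  0.    1.24 -1.68]
disc z 86.18230642299507
rib b n 1076 rib twist deg cw 31.701448584951397
```

View pics/wrist8.png

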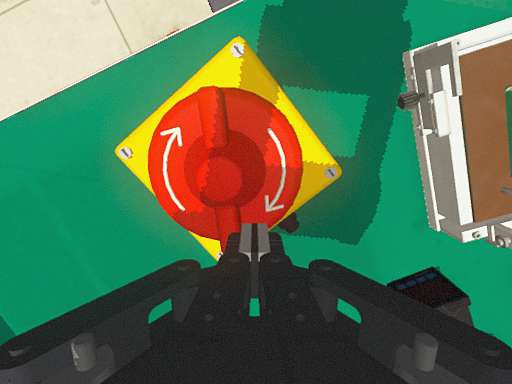

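```bash
python3 -m inch '[[[0,-0.005,0,0,0,0],[0,-0.004,0,0,0,0],[0,0,0,0,0,0]]]'; python3 st.py; python3 look.py wrist9
```

```text
time: 10.45
position: [523.7, -209.6, 101.8]
orientation: [-0.59, -0.388, 0.389, 0.592]
wrist_force: [-0.2, 0.8, 0.7]
opening: -0.0
10.45 [ 523.72 -209.61  101.79] xang 66.62335091816296 ydir [-0.  0. -1.] F [-0.17  0.76  0.74] open -0.008356307632041043 [-0.51  0.03  1.87 -0.    1.25 -1.68]
disc z 88.66450647323235
rib b n 1057 rib twist deg cw 31.870071168603197
```

```bash
python3 -m inch '[[[0.0112,0,0.005,0,-0.02,0],[0.0112,0,0.005,0,-0.02,0],[0.0112,0,0.005,0,-0.02,0],[0.0112,0,0.005,0,-0.02,0],[0.0112,0,0.005,0,-0.02,0],[0.0112,0,0.005,0,-0.01,0],[0.02,0,0,0,0,0],[0.02,0,0,0,0,0],[0,-0.04,0,0,0,0],[0,-0.08,0,0,0,0],[0,-0.08,0,0,0,0],[0,0,0,0,0,0]]]'; python3 st.py; python3 look.py wrist10
```

```text
time: 12.0
position: [513.1, -168.5, 187.4]
orientation: [0.427, 0.566, -0.565, -0.422]
wrist_force: [-0.8, -0.3, 1.1]
opening: 0.3
12.0 [ 513.07 -168.49  187.38] xang 106.20794301944495 ydir [ 0.01 -0.   -1.  ] F [-0.75 -0.27  1.1 ] open 0.33109737465949896 [-0.46 -0.13  1.86 -0.    1.4  -2.31]
disc z 88.6718704975889
rib b n 429 rib twist deg cw -0.5858954118639836
```

View pics/wrist10.png

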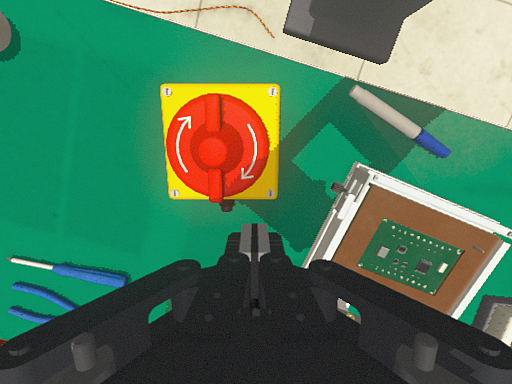

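```bash
python3 - <<'E'
from h import *
for n in("top0","side0"):
    W=cloud(load(n+".npz")); q=(W[...,0]<600)&(W[...,0]>380)&(abs(W[...,1])<150); print(W[q][:,2].max()); q=(W[...,2]>100)&(W[...,2]<230)&(abs(W[...,1])<150)&(W[...,0]<800); print(W[q].min(0),W[q].max(0))
    q=(abs(W[...,0]-487)<90)&(abs(W[...,1]-243)<90)&(W[...,2]>72); print("near green tall",W[q])
E
python3 st.py 487.5 242.8 240
```

```text
78.61249029611668
[604.54237093 -81.77452208 100.12994069] [669.21896602 106.41973362 208.49489316]
near green tall [[498.55634188 254.16830249  72.0433997 ]
 [487.6106329  236.35853208  72.86706604]
 [477.31692216 331.54072988  92.5502277 ]
 [477.3268843  331.98329009  85.07073854]
 [477.3494749  331.48827981  79.70254698]
 [477.36442562 331.58439553  72.87203086]
 [479.02661477 243.94910604  74.05773453]
 [469.00238093 331.78081704  84.3333903 ]
 [468.97853056 331.44166121  78.59324362]
 [466.26167457 332.16789079  89.49268348]
 [466.21766623 331.98667287  83.4485729 ]
 [466.12904448 332.98322894  74.56082574]
 [463.52726463 331.49712984  90.6513343 ]
 [463.49069216 330.78632403  85.85220795]
 [463.3962683  331.39347165  77.89362323]
 [460.74366229 331.97791344  89.13286203]
 [460.61090326 331.24155961  77.84459897]
 [458.00251712 331.57192389  89.67663307]
 [457.84247966 332.64520022  80.69552149]
 [457.74391131 332.58088095  74.2842404 ]]
74.69621247928717
[-53.32898438 -83.77528763 100.04567786] [799.99802576 144.62313914 229.98698621]
near green tall [[488.82145914 231.57392842
[... 185 characters left out ...]
474.76480965 332.51262314  93.08669881]
 [472.46790463 331.5823179   92.35492009]
 [472.31339092 332.17113739  85.14076462]
 [467.02988394 332.28110394  91.92440916]
 [465.30052914 329.58572294  83.84980574]
 [464.23473549 332.87292779  87.89023843]
 [461.86073471 332.14958547  88.02649926]
 [459.27892007 332.10495677  90.99309795]
 [457.0934817  330.77197459  88.58476329]
 [458.9834855  332.95405893  84.86512531]
 [456.37909081 332.99299802  88.20201944]
 [454.1139084  331.90713709  86.81832518]]
12.05 [ 511.88 -167.96  184.93] xang 106.20551565976588 ydir [ 0. -0. -1.] F [-0.82  0.18 -0.12] open -0.23066010726767505 [-0.46 -0.12  1.86 -0.    1.4  -2.31]
shares to target [ 1.   -0.14 -0.23]
```

```bash
python3 -m inch '[[[0.05,-0.05,-0.02,0,0,0],[0.1,-0.05,-0.02,0,0,0],[0.1,0,-0.02,0,0,0],[0.1,0,-0.02,0,0,0],[0.1,0,-0.025,0,0,0],[0.1,0,-0.025,0,0,0],[0.1,0,-0.025,0,0,0],[0.1,0,-0.025,0,0,0],[0.1,0,-0.025,0,0,0],[0.1,0,-0.025,0,0,0],[0.05,0.05,0,0,0,0],[0,0,0,0,0,0]]]'; python3 st.py 487.5 242.8 120
```

```text
time: 13.55
position: [485.0, 242.2, 198.3]
orientation: [-0.423, -0.564, 0.568, 0.425]
wrist_force: [1.1, 0.3, -0.3]
opening: 0.4
13.55 [484.98 242.22 198.33] xang 106.32317491659639 ydir [-0.01 -0.   -1.  ] F [ 1.06  0.28 -0.32] open 0.4107188797642433 [ 0.33 -0.12  1.84 -0.    1.43 -1.53]
shares to target [-0.    0.2  -0.01]
```

```bash
python3 -m inch '[[[0,0.1,-0.003,0,0,0],[0,0.1,-0.003,0,0,0],[0,0.05,0,0,0,0],[0,0,0,0,0,0],[0,0,0,0,0,0]]]'; python3 st.py 487.5 242.8 63; python3 - <<'E'
from h import *
from bench import manip
for n in ("wrist","side"):
    c=manip.camera(n); cv2.imwrite(f"pics/{n}11.png",c["pixels"])
    p=c["pixels"].astype(int); W=cloud(c); b,g,r=[p[...,i] for i in range(3)]
    q=(g>r+50)&(g>b+40)&(W[...,2]>56)&(W[...,2]<72)&(abs(W[...,0]-487)<30)&(abs(W[...,1]-243)<30)
    print(q.sum(),W[q].mean(0),cv2.minEnclosingCircle(W[q][:,:2].astype(np.float32)))
E
```

```text
time: 14.18
position: [490.9, 243.1, 104.2]
orientation: [0.425, 0.566, -0.565, -0.424]
wrist_force: [-0.6, 1.0, -0.2]
opening: -0.0
14.175 [490.92 243.09 104.2 ] xang 106.19088922072567 ydir [ 0.  0. -1.] F [-0.63  1.02 -0.21] open -0.014939634274998413 [ 0.32 -0.02  1.91 -0.    1.25 -1.53]
shares to target [0.   0.1  0.01]
1262 [486.02532692 242.26993804  67.57138595] ((489.2333984375, 242.72312927246094), 16.222740173339844)
10 [476.62564988 239.52136351  67.03993377] ((478.28546142578125, 238.58135986328125), 9.887739181518555)
```

View pics/wrist11.png

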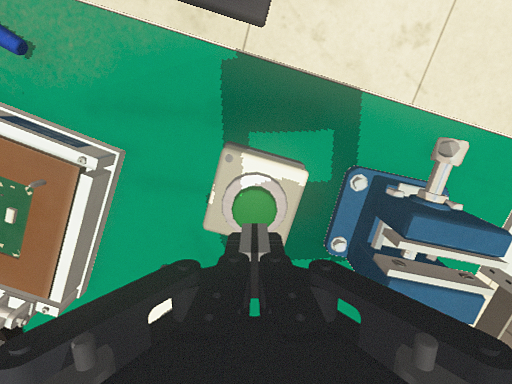

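```bash
python3 -m inch '[[[0,0.05,0.006,0,0,0],[0,0.02,0,0,0,0],[0,0.01,0,0,0,0],[0,0.008,0,0,0,0],[0,0.005,0,0,0,0],[0,0,0,0,0,0]]]'; python3 st.py
```

```text
time: 15.02
position: [487.5, 242.5, 65.6]
orientation: [-0.424, -0.566, 0.566, 0.424]
wrist_force: [-1.4, -0.3, 2.6]
opening: -0.1
15.025 [487.46 242.48  65.6 ] xang 106.22288646073478 ydir [-0. -0. -1.] F [-1.37 -0.26  2.57] open -0.09309389450191204 [ 0.32  0.03  1.93 -0.    1.18 -1.53]
```

```bash
python3 -m inch '[[[0,0.005,0,0,0,0],[0,0.005,0,0,0,0],[0,0,0,0,0,0]]]'; python3 st.py;python3 -m inch '[[[0,0.004,0,0,0,0],[0,0,0,0,0,0]]]'; python3 st.py
```

```text
time: 15.4
position: [487.8, 242.6, 61.7]
orientation: [0.425, 0.566, -0.565, -0.424]
wrist_force: [-1.4, 0.3, 4.6]
opening: 0.0
15.4 [487.79 242.57  61.7 ] xang 106.21639471429228 ydir [ 0.  0. -1.] F [-1.37  0.29  4.59] open 0.03233666395592748 [ 0.32  0.03  1.93  0.    1.17 -1.53]
time: 15.65
position: [487.8, 242.6, 60.9]
orientation: [0.425, 0.566, -0.565, -0.424]
wrist_force: [-4.1, -1.3, 9.5]
opening: 0.4
15.65 [487.82 242.59  60.94] xang 106.22613194733215 ydir [ 0.  0. -1.] F [-4.14 -1.33  9.49] open 0.4390440444781353 [ 0.32  0.03  1.93 -0.    1.17 -1.53]
```

```bash
python3 -m inch '[[[0,0.004,0,0,0,0],[0,0,0,0,0,0]]]'; python3 st.py; python3 - <<'E'
from h import *
from bench import manip
c=manip.camera("wrist"); cv2.imwrite("pics/wrist12.png",cv2.resize(c["pixels"][130:300,180:340],None,fx=4,fy=4)); np.savez("wrist12.npz",**c)
c=manip.camera("side"); cv2.imwrite("pics/side12.png",cv2.resize(c["pixels"][250:350,190:310],None,fx=6,fy=6))
E
```

```text
time: 15.9
position: [487.9, 242.6, 60.8]
orientation: [-0.424, -0.565, 0.566, 0.424]
wrist_force: [-7.4, -2.9, 17.4]
opening: -0.1
15.9 [487.88 242.63  60.81] xang 106.23074803912473 ydir [-0. -0. -1.] F [-7.36 -2.91 17.42] open -0.06370649436489147 [ 0.32  0.03  1.93 -0.    1.17 -1.53]
```

View pics/wrist12.png

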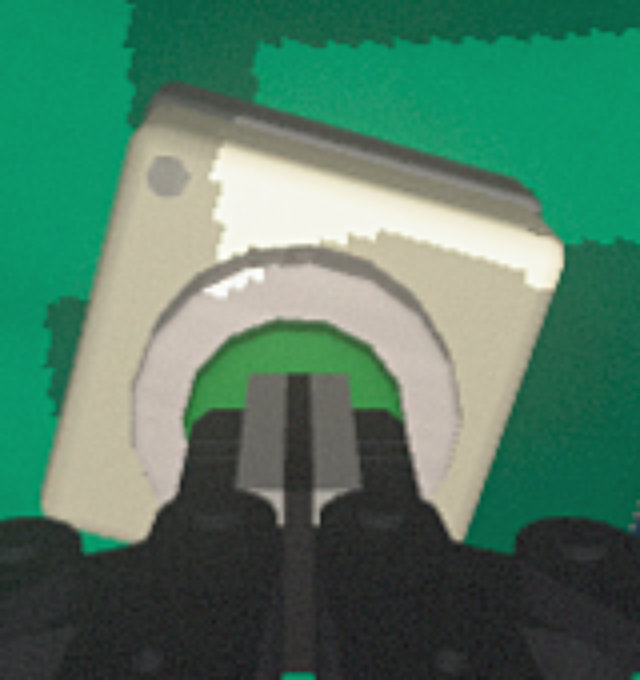

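```bash
python3 - <<'E'
from h import *
c=load("wrist12.npz"); W=cloud(c); p=c["pixels"].astype(int); b,g,r=[p[...,i] for i in range(3)]
d=np.hypot(W[...,0]-487.5,W[...,1]-242.8)
q=(g>r+50)&(d<14)&(W[...,2]<80); print("green pressed",np.percentile(W[q][:,2],[10,50,90]))
q=(d>18)&(d<23)&(r>150)&(W[...,2]<75); print("collar",q.sum(),np.percentile(W[q][:,2],[10,50,90]))
q=(d>28)&(d<32)&(r>150)&(W[...,2]<75); print("box",q.sum(),np.percentile(W[q][:,2],[10,50,90]))
W=cloud(load("side0.npz")); p=load("side0.npz")["pixels"].astype(int); b,g,r=[p[...,i] for i in range(3)]
d=np.hypot(W[...,0]-487.5,W[...,1]-242.8)
for k,a,e in(("green",0,13),("collar",18,23),("box",28,32)):
    q=(d>a)&(d<e)&(W[...,2]>35); print(k,np.median(W[q][:,2]))
E
sed -n 1,1p st.py >/dev/null; python3 st.py
```

```text
green pressed [60.4669699  61.42316181 62.22850573]
collar 1308 [56.60175359 57.59102545 58.38570099]
box 1454 [44.81120507 45.64603221 46.47438488]
green 65.9894209506889
collar 56.0132969549752
box 45.04048565771177
16.0 [487.9  242.64  60.81] xang 106.23793427554826 ydir [-0. -0. -1.] F [-8.59 -3.52 17.2 ] open -0.13219095733967542 [ 0.32  0.03  1.93 -0.    1.17 -1.53]
```

```bash
python3 -m inch '[[[0,-0.01,0,0,0,0],[0,-0.02,0,0,0,0],[0,-0.05,0,0,0,0],[0,-0.1,0,0,0,0],[0,-0.1,0,0,0,0],[0,-0.05,0,0,0,0],[0,0,0,0,0,0],[0,0,0,0,0,0]]]'; python3 st.py; python3 - <<'E'
from h import *
from bench import manip
for n in("wrist","top","side"):
    c=manip.camera(n); cv2.imwrite(f"pics/{n}13.png",c["pixels"]); W=cloud(c); p=c["pixels"].astype(int); b,g,r=[p[...,i] for i in range(3)]
    d=np.hypot(W[...,0]-487.5,W[...,1]-242.8); q=(g>r+50)&(d<14)&(W[...,2]<80)&(W[...,2]>55); print(n,"green",q.sum(),np.median(W[q][:,2]) if q.any() else 0)
    d=np.hypot(W[...,0]-485.8,W[...,1]+209); q=(r>110)&(g<75)&(d>26)&(d<44)&(W[...,2]<120)&(W[...,2]>65); print(n,"disc",q.sum(),np.median(W[q][:,2]) if q.any() else 0)
E
```

```text
time: 17.0
position: [486.4, 242.1, 188.2]
orientation: [-0.424, -0.565, 0.566, 0.425]
wrist_force: [0.1, -1.0, -0.4]
opening: -0.1
17.0 [486.43 242.08 188.18] xang 106.2197898825019 ydir [-0. -0. -1.] F [ 0.12 -1.01 -0.42] open -0.10100464250799032 [ 0.32 -0.11  1.85 -0.    1.41 -1.53]
wrist green 620 67.74015284983886
wrist disc 0 0
top green 74 69.29274311749293
top disc 289 89.89363064580175
side green 69 66.2329679881002
side disc 258 87.71767716535942
```

View pics/side13.png

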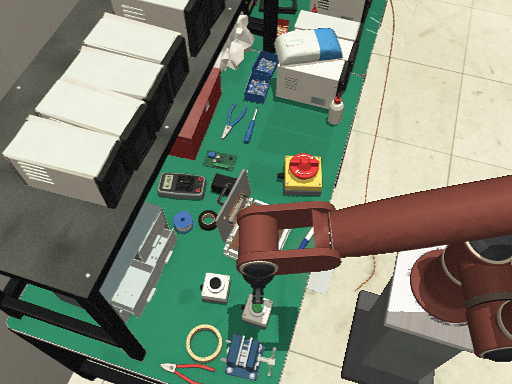

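The side picture shows the red button (303,168) up and square with its box. The green button is out again under the raised fingers (257,300), and the loose things have not moved.

```bash
python3 - <<'E'
from bench import manip
manip.close_job()
E
```

```text
the job is handed in; nothing more can be done
```

I did the emergency stop check in the order asked and handed it in at about 17 s. No verdict was reported.

- **Latch:** I pressed the red button at the centre of its cone with shut fingers until it hit its stop, at about 12 N. With the fingers off, the disc stayed about 8 mm lower, so it had latched.
- **Release:** I pushed rib a clockwise to about 0.55 rad. The latch had let go by about 0.49 rad, but the finger lay over the rib top and held the button down with about 3.5 N. I raised the tool while keeping the push on, and the button rose with it, so it did not spring out freely. The disc came back to 88.7 mm, the same as at the start. When I backed away, the button turned home, reading −0.6° against 0.
- **Green button:** I pressed it to its stop, about 6 mm of travel at 17 N, and it came back up to the same height as before.

**Last checks:** The red button was out and square with its box, the wrist force was about zero, and the loose things looked unmoved in the side picture. I never pressed the black button.

**Disagreement:** The cameras and the point of contact put the green button's top at about 67 mm, not the 63 mm given. The collar and box heights agreed with the description.

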